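# Close the balance's draught shield and tare it

## Robot

A 6-joint arm with a two-finger parallel gripper is mounted at the origin on a cart in front of the work surface, level with it; the furniture and walls round the work are solid. World frame = base frame: x ahead of the robot, y to its left, z up, the work surface at z = 0. Lengths are in m, angles in rad, forces in N, time in s.
With the tool pointing down it reaches from about 0.3 to 0.775 m from the base axis. Payload 14.6 kg.
Tool frame: the origin (TCP) lies on the mounting face of the last link; the fingertips stand 199 mm ahead of it and the grasp point (between the pads) lies 180 mm ahead of it; z points along the fingers, y is the line along which they close (so a half turn about z gives the same grasp; the last joint's range is limited). The gripper opens to 94 mm and grips with 3 to 60 N. Pads are 16 mm wide; open, the fingers measure 119 mm over their backs; the gripper's body (75 mm by 177 mm) begins 78 mm behind the grasp point.
Start: joints at [1.09, 0.3, 1.521, -0, 1.321, -0.067], TCP at [0.221, 0.504, 0.405] pointing down, gripper open.
Joint ranges: [-3.03, 3.03], [-0.79, 2.21], [0.23, 2.52], [-1.04, 4.18], [0, 3.07], [-2.55, 2.55]. Speed limits (rad/s): [2.22, 2.22, 2.57, 3.14, 3.14, 3.14].

## Interface

Orientations are given as [roll, pitch, yaw] about the fixed x, y, z axes, in that order (R = Rz(yaw) Ry(pitch) Rx(roll)).
In Python, from station import get_obs, camera, hand_in gives the robot as it stands.
- The arm moves only by the tool apply_moves, never from a script. Its argument "increments" is a list of rows, each an object of numbers: "tx", "ty", "tz": the shift along the tool's x, y, z as a fraction of full scale; "ax", "ay", "az": the turn, a rotation vector about the tool's x, y, z as a fraction of full scale. In form: [{"tx": .., "ty": .., "tz": .., "ax": .., "ay": .., "az": ..}, ...]. A call has 1 to 12 rows; each row shifts and turns the commanded pose from where the row before left it, along the tool's axes as they then stand; what a row does not reach is not made up. Full scale, the value 1, is 30 mm for a shift and 5 degrees for a turn. A row lasts 1/8 s, in which the tool goes at most 62.5 mm and 10.7 degrees, less where a joint would pass 70% of its speed; a pose out of reach is approached as far as the arm can. A call with a number of a shift or a turn outside -1 to 1 is refused whole. A call with a gripper value outside its range is refused whole. "jaw" is the closure, from 0 (fully open) to 1 (shut), set as the call begins (left out, the last holds). The fingers move at their own pace and stop on an object; "force" is the grip in N (left out, the last holds). Time passes only in rows, so rows that do not move let the fingers close. It gives the time, the measured TCP pose, the force, the opening and the grip force at its end, in the units of the state.
- get_obs(): the state, without advancing time (a new reading comes with each control period).
- camera(name): name is "scene" or "top" or "wrist"; returns a dict with "pixels" (480x640x3 uint8, red, green, blue), "camera_matrix" (3x3 intrinsics, pixels), "dist" ([k1, k2, p1, p2, k3] as OpenCV has them; the pictures are not rectified), "R" (3x3) and "t" (3): a world point X has camera coordinates R X + t; the wrist camera has in their place "T_tool_cam" (4x4, takes a point from camera to tool coordinates, whose origin is the TCP and whose axes are the flange's). Camera axes: x right, y down, z forward; pixel columns grow to the right and rows downward; lengths in m; the calibration is good to about 2 mm. A picture is of the moment at which its call begins: read the wrist's pose just before it. There is no depth.
- hand_in(): hands the job in; it is judged then, once.
The state is a dict: "time_s": time; "qpos": joint angles; "joint_vel": joint speeds; "tau": joint torques, N m; "ee_pos": TCP position; "eef_rot": TCP orientation; "force": force on the tool from outside, world axes, zero at the start; "moment": the same for the moment, N m; "grip_width": finger opening in m; "grip_force": force on a finger pad.
Only numpy, scipy, OpenCV 4.12 (cv2) and the standard library are available. Lean on these libraries where they do the work, as an engineer would, in place of code of your own. Each camera call takes 0.05 s, during which the arm holds its last target. There are 200 camera calls.

## Task

The empty beaker on the balance is ready to be tared: with the fingertips, slide the glass top cover of the draught shield fully shut by its ledge, and only then press the tare key (the long bar in the row of four keys) lightly all the way down, let it spring back and withdraw. Push and press gently, pick nothing up, and leave the other three keys, the beaker on the pan and the glassware and tools around the balance alone.

Things in the scene. Friction and masses are not known exactly. Their poses are not given: they have to be found in the camera images.
- balance: White lab balance, 290 deep, 210 wide, 188 high, too heavy to shift. Origin: centre of its underside; x to its rear, y to its left seen from the keys, z up. In this frame (mm): console with keys x -145 to -30, deck 42 high; display hood x -90 to -37, to 66 high; glass draught shield x -25 to 143, y -95 to 95, 160 high, over it the sliding glass cover; pan 90 across at x 50, y 0, top 63 high.
- cover_ledge (a point): Mid top edge of the upright face of the cover's finger ledge, a grey wedge 90 wide (balance's y). The upright face looks to the rear (+x), rises from the cover's glass (165 above the bench; aluminium rim 167) to 188; its front slopes down. Fingertips set behind the upright face draw the cover towards the keys, shut. Shut, this point is at x -3, y 0, z 188 in the balance's frame.
- cover (a joint): Slide of the top cover along the balance's x, in m: 0 shut (a firm stop), up to 0.09 open to the rear. It starts 0.045 to 0.08 open, needs about 1.5 N to move and stays where it is left.
- tare_top (a point): Centre of the top of the tare key: black bar 50 (balance's y) x 18 (x), at x -115, y 20 in the balance's frame, top 48.5 high, 6 above the deck. It goes straight down; the glass shield is 90 behind it, its neighbours' edges are 47 or more from its centre.
- tare_key (a joint): Travel of the tare key in m: 0 up, 0.004 fully down (a firm stop). It is sprung: about 1 N to start, 4.2 N fully down, and it comes up by itself.
- power_key (a joint): Travel (m, 0 up, 0.004 down) of the small round key, 16 across, at x -115, y 80 in the balance's frame. Leave alone.
- mode_key (a joint): Travel (m, 0 up, 0.004 down) of the small square key, 16 across, at x -115, y -40 in the balance's frame. Leave alone.
- print_key (a joint): Travel (m, 0 up, 0.004 down) of the small square key, 16 across, at x -115, y -82 in the balance's frame. Leave alone.
- beaker: Empty plastic beaker, 50 across, 58 high, standing on the pan inside the draught shield; origin at the centre of its underside. Leave alone.
- petri: Clear petri dish, 61 across, 14 high, on the bench at the balance's right; origin at the centre of its underside. Leave alone.
- vial_a: Small brown vial with a black cap, 12 across, 32 high, on the bench at the balance's right, nearer its front; origin at the centre of its underside. Leave alone.
- vial_b: Small brown vial with a black cap, 12 across, 32 high, on the bench farther to the right; origin at the centre of its underside. Leave alone.
- small_beaker: Empty glass beaker, 48 across, 56 high, on the bench to the right; origin at the centre of its underside. Leave alone.
- jar: Small round jar with a screw lid, 43 across, 72 high, on the bench at the balance's left; origin at the centre of its underside. Leave alone.
- flask: Small volumetric flask, 46 across, 121 high, on the bench farther to the left; origin at the centre of its underside. Leave alone.
- tweezers: Steel tweezers, 123 long, 10 high, lying on the bench to the right; origin at the centre of the underside. Leave alone.

How it is judged:
By the outcome, as a careful person would: the job done as asked, in the order asked, and still so for the second after the job is handed in, with the robot touching nothing.
It also fails if it takes over 45 s, if anything falls off the work surface, if the arm or the gripper's body presses on something with over 40 N, if the wrist force passes 120 N, or if a joint passes its speed limit or range.

## Working session

There is one attempt and no reset: what is moved stays moved. The work goes in short steps, Python scripts to look and compute and a tool call to move; the robot and the scene stay as the last step left them, time stands still between calls to the robot, and variables do not carry over. Pictures are saved under pics/ and viewed, at most 10 in all, crops included, and the job is handed in when it is done.

Besides the shell and the picture viewer there is one more tool, called after "Request:" as name(argument=value, ...) on one line, values as JSON. apply_moves: Moves the arm, as the interface text tells. Its arguments: {"type":"object","properties":{"increments":{"type":"array"},"jaw":{"type":"number"},"force":{"type":"number"}},"required":["increments"]}

```bash
mkdir -p pics
cat > h.py <<'E'
import numpy as np, cv2, json
from station import get_obs, camera
from scipy.spatial.transform import Rotation as Ro
def grab(n):
    o=get_obs(); c=camera(n)
    if n=='wrist':
        T=np.eye(4); T[:3,:3]=Ro.from_euler('xyz',o['eef_rot']).as_matrix(); T[:3,3]=o['ee_pos']
        W=np.linalg.inv(T@np.array(c['T_tool_cam'])); c['R']=W[:3,:3]; c['t']=W[:3,3]
    c={k:np.array(v) for k,v in c.items() if not isinstance(v,str)}
    return c
def save(c,fn): cv2.imwrite('pics/'+fn,c['pixels'][:,:,::-1]); np.savez('pics/'+fn[:-4]+'.npz',**c)
def load(fn): return dict(np.load('pics/'+fn+'.npz'))
def onz(c,uv,z):
    p=cv2.undistortPoints(np.array(uv,float).reshape(-1,1,2),c['camera_matrix'],c['dist']).reshape(-1,2)
    d=np.c_[p,np.ones(len(p))]@c['R']; o=-c['R'].T@c['t']
    return o+d*((z-o[2])/d[:,2])[:,None]
def proj(c,X):
    return cv2.projectPoints(np.array(X,float).reshape(-1,1,3),cv2.Rodrigues(c['R'])[0],c['t'],c['camera_matrix'],c['dist'])[0].reshape(-1,2)
E
python3 - <<'E'
from h import *
for n in('top','scene','wrist'):
    c=grab(n); save(c,n+'0.png'); print(n,-c['R'].T@c['t'])
o=get_obs(); print(o['ee_pos'],o['eef_rot'],o['time_s'])
E
```

```text
top [0.28263722 0.0152985  1.60366296]
scene [-0.19661091 -0.64900152  0.86514597]
wrist [0.15730524 0.53023925 0.38509824]
[0.22113628 0.50355316 0.40422311] [-3.14072108e+00 -6.22558659e-05  2.72778547e+00] 0.15
```

View pics/top0.png

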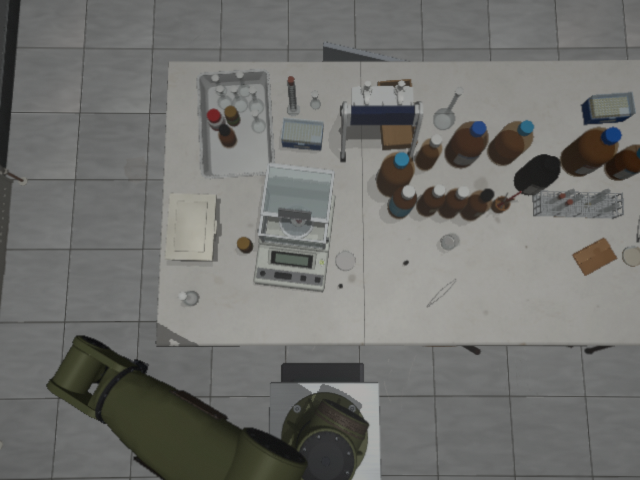

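View pics/scene0.png

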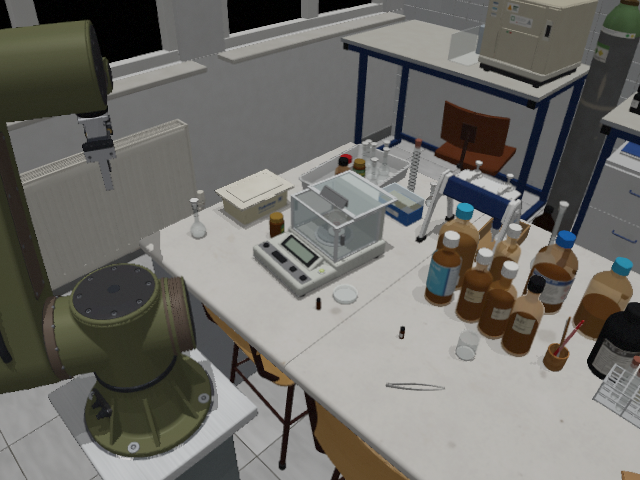

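The balance is at top (295,228), keys towards the robot and the ledge near (294,215). Next I take enlarged crops.

Run:
```python
from h import *
c=load('top0'); a=c['pixels'][155:300,235:375,::-1]; a=cv2.resize(a,None,fx=4,fy=4,interpolation=cv2.INTER_CUBIC)
s=load('scene0')['pixels'][160:310,240:405,::-1]; cv2.imwrite('pics/crop_top.png',a)
print(onz(c,[(254,285),(325,290),(265,165),(334,170)],.1).round(3))
```

```text
[[ 0.425  0.197  0.1  ]
 [ 0.41  -0.003  0.1  ]
 [ 0.776  0.171  0.1  ]
 [ 0.761 -0.03   0.1  ]]
```

View pics/crop_top.png

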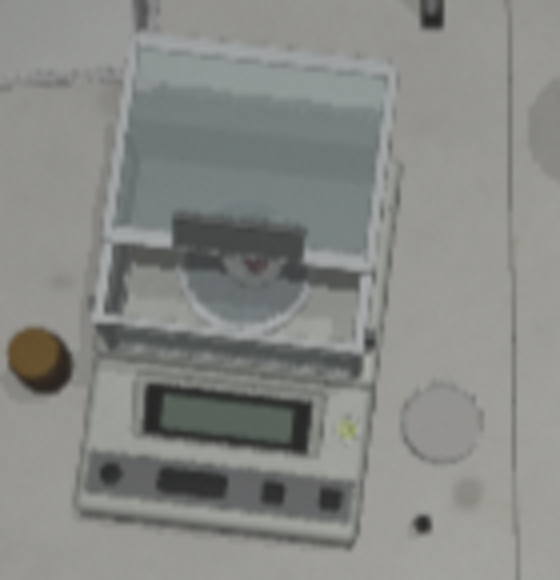

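Crop shows: power key (110,473), tare bar (192,483), mode (273,492), print (330,499); ledge rear/top edge from (175,212) to (305,230); the cover is open by about 50–60 mm. I fit the balance frame from the keys and check it against the ledge.

Run:
```python
from h import *
c=load('top0')
f=lambda L:[(235+(x+.5)/4-.5,155+(y+.5)/4-.5) for x,y in L]
K=onz(c,f([(110,473),(192,483),(273,492),(330,499)]),.0485)[:,:2]
B=np.array([(-115,80),(-115,20),(-115,-40),(-115,-82)])/1e3
d=K[0]-K[-1]; print('keys len',np.linalg.norm(d))
yaw=np.arctan2(-d[0],d[1]); R=np.array([[np.cos(yaw),-np.sin(yaw)],[np.sin(yaw),np.cos(yaw)]])
t=(K-B@R.T).mean(0); print('yaw',yaw,np.degrees(yaw),'t',t,'res',(K-B@R.T-t).round(4).tolist())
inv=lambda P:(P[:,:2]-t)@R
L=onz(c,f([(175,212),(305,230)]),.188); print('ledge world',L.round(4).tolist(),'bal',inv(L).round(4).tolist())
S=onz(c,f([(95,322),(365,352)]),.160); print('shield front',inv(S).round(4).tolist())
S=onz(c,f([(135,38),(395,65)]),.166); print('cover rear',inv(S).round(4).tolist())
S=onz(c,f([(78,512),(352,545)]),.02); print('body front',inv(S).round(4).tolist())
print('tare',(t+R@[-.115,.02]).round(4))
```

```text
keys len 0.16198520042151296
yaw -0.12138843013342017 -6.9550447283636405 t [0.56990808 0.08702855] res [[0.0, 0.0001], [-0.0003, -0.0003], [0.0002, 0.0001], [0.0, 0.0001]]
ledge world [[0.6272, 0.1241, 0.188], [0.6145, 0.0358, 0.188]] bal [[0.0524, 0.0437], [0.0505, -0.0454]]
shield front [[-0.0245, 0.0911], [-0.0233, -0.0954]]
cover rear [[0.1777, 0.0899], [0.18, -0.0926]]
body front [[-0.1437, 0.1031], [-0.1441, -0.1017]]
tare [0.4582 0.1208]
```

Measured sizes agree with those given: key row 162 mm, body front at -144, shield front at -24. Balance yaw is -6.96° and the cover is about 54 mm open. I close the fingers, lift, square up to the balance and go behind the ledge.

Request:
apply_moves(increments=[{"tz": -0.25,"az": -0.84},{"tz": -0.25,"az": -0.84},{"tz": -0.25,"az": -0.84},{"tz": -0.25,"az": -0.83},{"tx": -0.6,"ty": -0.5},{"tx": -0.9,"ty": -0.7},{"tx": -0.9,"ty": -0.7},{"tx": -0.9,"ty": -0.7},{"tx": -0.9,"ty": -0.7},{"tx": -0.9,"ty": -0.7},{"tx": -0.9,"ty": -0.7},{"tx": -0.9,"ty": -0.7}], jaw=1, force=10)

```text
schema error: expected keys tx, ty, tz, ax, ay, az
```

Request:
apply_moves(increments=[{"tx": -0.9,"ty": -0.7},{"tx": -0.9,"ty": -0.7},{"tx": -0.9,"ty": -0.7},{"tx": -0.9,"ty": -0.7},{"tx": -0.9,"ty": -0.7},{"tx": -0.9,"ty": -0.7},{"tx": -0.9,"ty": -0.7},{"tx": -0.9,"ty": -0.7},{"tx": -0.9,"ty": -0.7},{"tx": -0.6,"ty": -0.5},{},{}])

```text
schema error: expected keys tx, ty, tz, ax, ay, az
```

Request:
apply_moves(increments=[{"tx": 0,"ty": 0,"tz": -0.25,"ax": 0,"ay": 0,"az": -0.84},{"tx": 0,"ty": 0,"tz": -0.25,"ax": 0,"ay": 0,"az": -0.84},{"tx": 0,"ty": 0,"tz": -0.25,"ax": 0,"ay": 0,"az": -0.84},{"tx": 0,"ty": 0,"tz": -0.25,"ax": 0,"ay": 0,"az": -0.83},{"tx": -0.6,"ty": -0.5,"tz": 0,"ax": 0,"ay": 0,"az": 0},{"tx": -0.9,"ty": -0.7,"tz": 0,"ax": 0,"ay": 0,"az": 0},{"tx": -0.9,"ty": -0.7,"tz": 0,"ax": 0,"ay": 0,"az": 0},{"tx": -0.9,"ty": -0.7,"tz": 0,"ax": 0,"ay": 0,"az": 0},{"tx": -0.9,"ty": -0.7,"tz": 0,"ax": 0,"ay": 0,"az": 0},{"tx": -0.9,"ty": -0.7,"tz": 0,"ax": 0,"ay": 0,"az": 0},{"tx": -0.9,"ty": -0.7,"tz": 0,"ax": 0,"ay": 0,"az": 0},{"tx": -0.9,"ty": -0.7,"tz": 0,"ax": 0,"ay": 0,"az": 0}], jaw=1, force=10)

```text
time_s: 1.65
ee_pos: [0.4077, 0.3168, 0.4345]
eef_rot: [-3.141, -0.0, 3.02]
force: [-0.1, 0.5, -0.2]
grip_width: 0.0003
grip_force: 0.0
```

Request:
apply_moves(increments=[{"tx": -0.9,"ty": -0.7,"tz": 0,"ax": 0,"ay": 0,"az": 0},{"tx": -0.9,"ty": -0.7,"tz": 0,"ax": 0,"ay": 0,"az": 0},{"tx": -0.9,"ty": -0.7,"tz": 0,"ax": 0,"ay": 0,"az": 0},{"tx": -0.9,"ty": -0.7,"tz": 0,"ax": 0,"ay": 0,"az": 0},{"tx": -0.9,"ty": -0.7,"tz": 0,"ax": 0,"ay": 0,"az": 0},{"tx": -0.9,"ty": -0.7,"tz": 0,"ax": 0,"ay": 0,"az": 0},{"tx": -0.9,"ty": -0.7,"tz": 0,"ax": 0,"ay": 0,"az": 0},{"tx": -0.9,"ty": -0.7,"tz": 0,"ax": 0,"ay": 0,"az": 0},{"tx": -0.9,"ty": -0.7,"tz": 0,"ax": 0,"ay": 0,"az": 0},{"tx": -0.6,"ty": -0.5,"tz": 0,"ax": 0,"ay": 0,"az": 0},{"tx": 0,"ty": 0,"tz": 0,"ax": 0,"ay": 0,"az": 0},{"tx": 0,"ty": 0,"tz": 0,"ax": 0,"ay": 0,"az": 0}])

```text
time_s: 3.15
ee_pos: [0.641, 0.0841, 0.4344]
eef_rot: [3.142, -0.001, 3.02]
force: [-0.1, -0.6, -0.6]
grip_width: 0.0005
grip_force: 0.0
```

```bash
cat >> h.py <<'E'
YAW=-.12139; Rb=np.array([[np.cos(YAW),-np.sin(YAW)],[np.sin(YAW),np.cos(YAW)]]); tb=np.array([.56991,.08703])
def st():
    o=get_obs(); R=Ro.from_euler('xyz',o['eef_rot']).as_matrix(); tip=np.array(o['ee_pos'])+.199*R[:,2]
    print('t',o['time_s'],'tip bal mm',(1e3*np.r_[(tip[:2]-tb)@Rb,tip[2]]).round(1),'rpy',np.round(o['eef_rot'],3),'F',np.round(o['force'],1),'w',o['grip_width'])
E
python3 - <<'E'
from h import *
st(); c=grab('wrist'); save(c,'wrist1.png')
E
```

```text
t 3.15 tip bal mm [ 70.8   5.7 235.4] rpy [ 3.142e+00 -1.000e-03  3.020e+00] F [-0.1 -0.6 -0.6] w 0.0005117102562046151
```

View pics/wrist1.png

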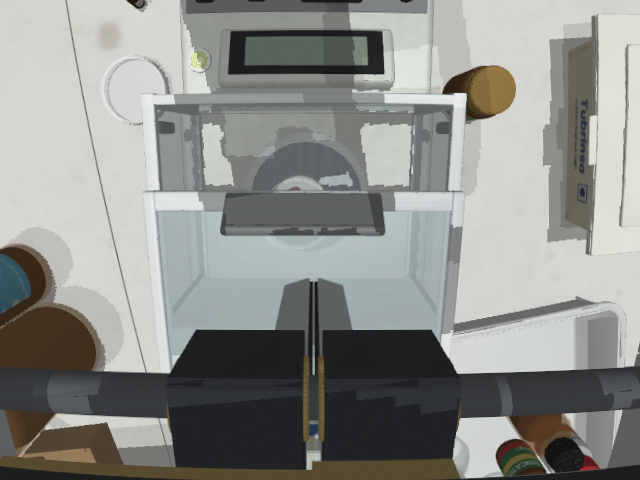

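The wrist view shows the ledge, whose rear top edge runs from (223,235) to (383,235). The closed fingertips are at (315,282), behind it. I check the edge at z = 0.188.

Run:
```python
from h import *
c=load('wrist1'); cam=-c['R'].T@c['t']
b=lambda P:(1e3*(P[:,:2]-tb)@Rb).round(1).tolist()
print('cam',b(cam[None])); print(b(onz(c,[(223,235),(383,235)],.188)),b(onz(c,[(146,98),(466,98)],.16)))
```

```text
cam [[1.4, 4.3]]
[[53.3, -44.9], [53.2, 41.9]] [[-21.6, -92.6], [-21.4, 92.0]]
```

Request:
apply_moves(increments=[{"tx": -0.1,"ty": -0.2,"tz": 0.3,"ax": 0,"ay": 0,"az": 0},{"tx": 0,"ty": 0,"tz": 0.5,"ax": 0,"ay": 0,"az": 0},{"tx": 0,"ty": 0,"tz": 0.5,"ax": 0,"ay": 0,"az": 0},{"tx": 0,"ty": 0,"tz": 0.4,"ax": 0,"ay": 0,"az": 0},{"tx": 0,"ty": 0,"tz": 0.2,"ax": 0,"ay": 0,"az": 0},{"tx": 0,"ty": 0,"tz": 0.1,"ax": 0,"ay": 0,"az": 0},{"tx": 0,"ty": 0,"tz": 0,"ax": 0,"ay": 0,"az": 0},{"tx": 0.1,"ty": 0,"tz": 0,"ax": 0,"ay": 0,"az": 0},{"tx": 0.1,"ty": 0,"tz": 0,"ax": 0,"ay": 0,"az": 0},{"tx": 0.1,"ty": 0,"tz": 0,"ax": 0,"ay": 0,"az": 0},{"tx": 0.1,"ty": 0,"tz": 0,"ax": 0,"ay": 0,"az": 0},{"tx": 0.1,"ty": 0,"tz": 0,"ax": 0,"ay": 0,"az": 0}])

```text
time_s: 4.7
ee_pos: [0.6286, 0.0791, 0.3748]
eef_rot: [3.141, 0.001, 3.02]
force: [1.1, -1.0, 0.6]
grip_width: 0.0001
grip_force: 0.7
```

```bash
python3 -c "
from h import *
st()"
```

```text
t 4.7 tip bal mm [ 59.3  -0.8 175.8] rpy [3.141e+00 1.000e-03 3.020e+00] F [ 1.1 -1.   0.6] w 9.452047131125316e-05
```

Request:
apply_moves(increments=[{"tx": 0.13,"ty": 0,"tz": 0,"ax": 0,"ay": 0,"az": 0},{"tx": 0.13,"ty": 0,"tz": 0,"ax": 0,"ay": 0,"az": 0},{"tx": 0.13,"ty": 0,"tz": 0,"ax": 0,"ay": 0,"az": 0},{"tx": 0.13,"ty": 0,"tz": 0,"ax": 0,"ay": 0,"az": 0},{"tx": 0.13,"ty": 0,"tz": 0,"ax": 0,"ay": 0,"az": 0},{"tx": 0.13,"ty": 0,"tz": 0,"ax": 0,"ay": 0,"az": 0},{"tx": 0.13,"ty": 0,"tz": 0,"ax": 0,"ay": 0,"az": 0},{"tx": 0.13,"ty": 0,"tz": 0,"ax": 0,"ay": 0,"az": 0},{"tx": 0.13,"ty": 0,"tz": 0,"ax": 0,"ay": 0,"az": 0},{"tx": 0.13,"ty": 0,"tz": 0,"ax": 0,"ay": 0,"az": 0},{"tx": 0.1,"ty": 0,"tz": 0,"ax": 0,"ay": 0,"az": 0},{"tx": 0.05,"ty": 0,"tz": 0,"ax": 0,"ay": 0,"az": 0}])

```text
time_s: 6.2
ee_pos: [0.5854, 0.0844, 0.3746]
eef_rot: [3.142, -0.0, 3.02]
force: [1.4, 1.8, 0.7]
grip_width: 0.0007
grip_force: 0.6
```

```bash
python3 -c "
from h import *
st()"
```

```text
t 6.2 tip bal mm [ 15.6  -0.8 175.6] rpy [ 3.142 -0.     3.02 ] F [1.4 1.8 0.7] w 0.0007187321901481492
```

Request:
apply_moves(increments=[{"tx": 0.05,"ty": 0,"tz": 0,"ax": 0,"ay": 0,"az": 0},{"tx": 0.05,"ty": 0,"tz": 0,"ax": 0,"ay": 0,"az": 0},{"tx": 0.05,"ty": 0,"tz": 0,"ax": 0,"ay": 0,"az": 0},{"tx": 0.05,"ty": 0,"tz": 0,"ax": 0,"ay": 0,"az": 0},{"tx": 0.05,"ty": 0,"tz": 0,"ax": 0,"ay": 0,"az": 0}])

```text
time_s: 6.82
ee_pos: [0.578, 0.0853, 0.3746]
eef_rot: [3.142, -0.0, 3.02]
force: [1.5, 0.3, 0.5]
grip_width: 0.0004
grip_force: 0.6
```

Request:
apply_moves(increments=[{"tx": 0.03,"ty": 0,"tz": 0,"ax": 0,"ay": 0,"az": 0},{"tx": 0.03,"ty": 0,"tz": 0,"ax": 0,"ay": 0,"az": 0}])

```text
time_s: 7.08
ee_pos: [0.5764, 0.0854, 0.3746]
eef_rot: [3.142, 0.001, 3.02]
force: [7.2, -0.1, -2.9]
grip_width: 0.0006
grip_force: 3.6
```

```bash
python3 -c "
from h import *
st()"
```

```text
t 7.075 tip bal mm [  6.8  -0.8 175.6] rpy [3.142e+00 1.000e-03 3.020e+00] F [ 7.2 -0.1 -2.9] w 0.0005614565014509342
```

Request:
apply_moves(increments=[{"tx": 0.02,"ty": 0,"tz": 0,"ax": 0,"ay": 0,"az": 0},{"tx": 0,"ty": 0,"tz": 0,"ax": 0,"ay": 0,"az": 0}])

```text
time_s: 7.32
ee_pos: [0.5761, 0.0854, 0.3747]
eef_rot: [3.141, 0.002, 3.02]
force: [9.8, 0.6, -3.1]
grip_width: 0.0006
grip_force: 4.3
```

Run:
```python
from h import *
st(); c=grab('wrist'); save(c,'wrist2.png')
```

```text
t 7.325 tip bal mm [  6.7  -0.8 175.7] rpy [3.141e+00 2.000e-03 3.020e+00] F [ 9.8  0.6 -3.1] w 0.0005694286419323971
```

View pics/wrist2.png

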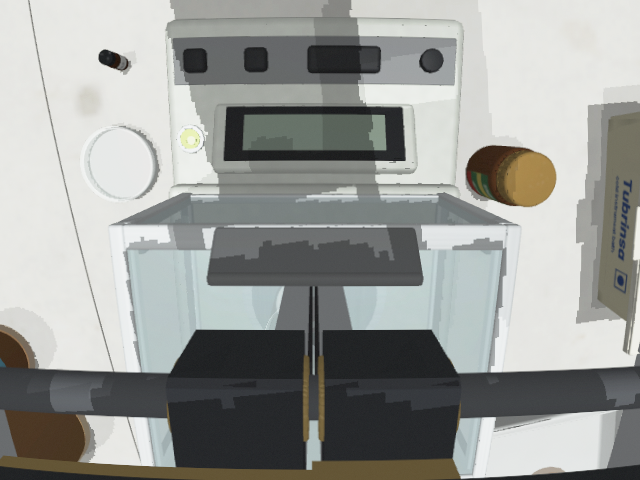

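The cover's front rim now sits on the shield front (row 230), so it is shut against the firm stop. The tare bar is at (344,60) in clear view, so I use it to refine the key position while I back off and rise.

Request:
apply_moves(increments=[{"tx": -0.1,"ty": 0,"tz": 0,"ax": 0,"ay": 0,"az": 0},{"tx": -0.2,"ty": 0,"tz": 0,"ax": 0,"ay": 0,"az": 0},{"tx": 0,"ty": 0,"tz": -0.3,"ax": 0,"ay": 0,"az": 0},{"tx": 0,"ty": 0,"tz": -0.6,"ax": 0,"ay": 0,"az": 0},{"tx": 0,"ty": 0,"tz": -0.5,"ax": 0,"ay": 0,"az": 0},{"tx": 0,"ty": 0,"tz": 0,"ax": 0,"ay": 0,"az": 0}])

```text
time_s: 8.12
ee_pos: [0.5846, 0.0845, 0.4185]
eef_rot: [3.141, 0.003, 3.02]
force: [0.2, 0.2, -0.8]
grip_width: 0.0005
grip_force: 0.0
```

Run:
```python
from h import *
b=lambda P:(1e3*(P[:,:2]-tb)@Rb).round(1).tolist()
c=load('wrist2'); print('tare,mode,print,power',b(onz(c,[(344,60),(256,60),(195,61),(431,61)],.0485)))
print('ledge',b(onz(c,[(208,284),(423,284)],.188))); st()
```

```text
tare,mode,print,power [[-113.5, 18.3], [-113.7, -41.1], [-113.7, -82.8], [-113.7, 77.5]]
ledge [[-3.8, -45.8], [-3.8, 43.0]]
t 8.125 tip bal mm [ 15.4  -0.7 219.5] rpy [3.141e+00 3.000e-03 3.020e+00] F [ 0.2  0.2 -0.8] w 0.0005018437693717104
```

Ledge at x -3.8 (shut is -3). I take the tare centre as the mean of the two views, about (-114.3, 19). Next I move above it and go down.

Request:
apply_moves(increments=[{"tx": 0.4,"ty": 0.1,"tz": 0,"ax": 0,"ay": 0,"az": 0},{"tx": 0.8,"ty": 0.13,"tz": 0,"ax": 0,"ay": 0,"az": 0},{"tx": 0.9,"ty": 0.13,"tz": 0,"ax": 0,"ay": 0,"az": 0},{"tx": 0.9,"ty": 0.13,"tz": 0,"ax": 0,"ay": 0,"az": 0},{"tx": 0.8,"ty": 0.12,"tz": 0,"ax": 0,"ay": 0,"az": 0},{"tx": 0.5,"ty": 0.05,"tz": 0,"ax": 0,"ay": 0,"az": 0},{"tx": 0,"ty": 0,"tz": 0.4,"ax": 0,"ay": 0,"az": 0},{"tx": 0,"ty": 0,"tz": 0.8,"ax": 0,"ay": 0,"az": 0},{"tx": 0,"ty": 0,"tz": 0.8,"ax": 0,"ay": 0,"az": 0},{"tx": 0,"ty": 0,"tz": 0.8,"ax": 0,"ay": 0,"az": 0},{"tx": 0,"ty": 0,"tz": 0.4,"ax": 0,"ay": 0,"az": 0},{"tx": 0,"ty": 0,"tz": 0,"ax": 0,"ay": 0,"az": 0}])

```text
time_s: 9.62
ee_pos: [0.4592, 0.1196, 0.3199]
eef_rot: [-3.141, -0.002, 3.02]
force: [-0.6, 0.2, -0.0]
grip_width: 0.0008
grip_force: 0.0
```

Run:
```python
from h import *
st(); c=grab('top'); save(c,'top3.png')
c=grab('wrist'); save(c,'wrist3.png')
```

```text
t 9.625 tip bal mm [-114.1   18.8  120.9] rpy [-3.141e+00 -2.000e-03  3.020e+00] F [-0.6  0.2 -0. ] w 0.0007941760975100889
```

View pics/wrist3.png

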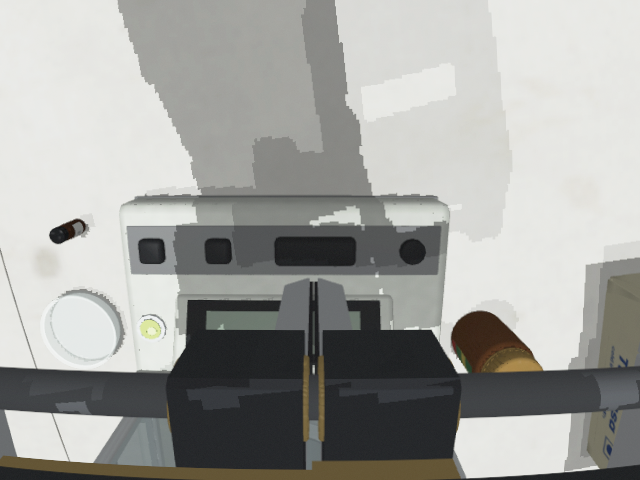

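The fingers (column 315) line up sideways with the tare bar (centre column 315, row 251). Coming down to just above it.

Request:
apply_moves(increments=[{"tx": 0,"ty": 0,"tz": 0.4,"ax": 0,"ay": 0,"az": 0},{"tx": 0,"ty": 0,"tz": 0.6,"ax": 0,"ay": 0,"az": 0},{"tx": 0,"ty": 0,"tz": 0.6,"ax": 0,"ay": 0,"az": 0},{"tx": 0,"ty": 0,"tz": 0.4,"ax": 0,"ay": 0,"az": 0},{"tx": 0,"ty": 0,"tz": 0.2,"ax": 0,"ay": 0,"az": 0},{"tx": 0,"ty": 0,"tz": 0.05,"ax": 0,"ay": 0,"az": 0},{"tx": 0,"ty": 0,"tz": 0,"ax": 0,"ay": 0,"az": 0}])

```text
time_s: 10.6
ee_pos: [0.4591, 0.1197, 0.2535]
eef_rot: [3.141, 0.001, 3.02]
force: [-0.4, 0.0, 0.4]
grip_width: 0.0003
grip_force: 0.0
```

Run:
```python
from h import *
b=lambda P:(1e3*(P[:,:2]-tb)@Rb).round(1).tolist()
c=load('wrist3'); print(b(onz(c,[(315,251)],.0485))); st()
```

```text
[[-115.5, 18.4]]
t 10.6 tip bal mm [-113.9   19.1   54.5] rpy [3.141e+00 1.000e-03 3.020e+00] F [-0.4  0.   0.4] w 0.0003446274733859584
```

Request:
apply_moves(increments=[{"tx": 0.03,"ty": 0,"tz": 0.05,"ax": 0,"ay": 0,"az": 0},{"tx": 0,"ty": 0,"tz": 0.05,"ax": 0,"ay": 0,"az": 0},{"tx": 0,"ty": 0,"tz": 0.05,"ax": 0,"ay": 0,"az": 0},{"tx": 0,"ty": 0,"tz": 0.05,"ax": 0,"ay": 0,"az": 0},{"tx": 0,"ty": 0,"tz": 0.05,"ax": 0,"ay": 0,"az": 0},{"tx": 0,"ty": 0,"tz": 0.02,"ax": 0,"ay": 0,"az": 0}])

```text
time_s: 11.35
ee_pos: [0.4581, 0.1199, 0.2451]
eef_rot: [3.142, 0.0, 3.02]
force: [-0.5, -0.7, 2.5]
grip_width: 0.0006
grip_force: 1.6
```

Request:
apply_moves(increments=[{"tx": 0,"ty": 0,"tz": 0.03,"ax": 0,"ay": 0,"az": 0},{"tx": 0,"ty": 0,"tz": 0,"ax": 0,"ay": 0,"az": 0}])

```text
time_s: 11.6
ee_pos: [0.4581, 0.1198, 0.2442]
eef_rot: [3.142, 0.0, 3.02]
force: [-1.2, -0.2, 2.4]
grip_width: 0.0006
grip_force: 1.9
```

Request:
apply_moves(increments=[{"tx": 0,"ty": 0,"tz": 0.03,"ax": 0,"ay": 0,"az": 0},{"tx": 0,"ty": 0,"tz": 0,"ax": 0,"ay": 0,"az": 0}])

```text
time_s: 11.85
ee_pos: [0.4582, 0.1198, 0.2438]
eef_rot: [3.141, 0.001, 3.02]
force: [-2.8, -0.9, 11.4]
grip_width: 0.0008
grip_force: 5.5
```

Request:
apply_moves(increments=[{"tx": 0,"ty": 0,"tz": 0.02,"ax": 0,"ay": 0,"az": 0},{"tx": 0,"ty": 0,"tz": 0,"ax": 0,"ay": 0,"az": 0}])

```text
time_s: 12.1
ee_pos: [0.4583, 0.1199, 0.2436]
eef_rot: [3.141, 0.001, 3.02]
force: [-4.8, -2.0, 17.1]
grip_width: 0.0003
grip_force: 8.6
```

Firm stop reached: tip at 44.6, where fully down is 44.5. I release and withdraw.

Request:
apply_moves(increments=[{"tx": 0,"ty": 0,"tz": -0.1,"ax": 0,"ay": 0,"az": 0},{"tx": 0,"ty": 0,"tz": -0.2,"ax": 0,"ay": 0,"az": 0},{"tx": 0,"ty": 0,"tz": -0.6,"ax": 0,"ay": 0,"az": 0},{"tx": 0,"ty": 0,"tz": -0.9,"ax": 0,"ay": 0,"az": 0},{"tx": 0,"ty": 0,"tz": -0.9,"ax": 0,"ay": 0,"az": 0},{"tx": 0,"ty": 0,"tz": -0.9,"ax": 0,"ay": 0,"az": 0},{"tx": 0,"ty": 0,"tz": -0.9,"ax": 0,"ay": 0,"az": 0},{"tx": 0,"ty": 0,"tz": -0.6,"ax": 0,"ay": 0,"az": 0},{"tx": 0,"ty": 0,"tz": -0.2,"ax": 0,"ay": 0,"az": 0},{"tx": 0,"ty": 0,"tz": 0,"ax": 0,"ay": 0,"az": 0},{"tx": 0,"ty": 0,"tz": 0,"ax": 0,"ay": 0,"az": 0}])

```text
time_s: 13.48
ee_pos: [0.4581, 0.1198, 0.4008]
eef_rot: [-3.141, -0.001, 3.02]
force: [-0.6, 0.5, -1.0]
grip_width: 0.0005
grip_force: 0.0
```

Run:
```python
from h import *
st(); c=grab('scene'); save(c,'scene4.png'); cv2.imwrite('pics/crop4.png',cv2.resize(c['pixels'][140:320,180:420,::-1],None,fx=3,fy=3))
```

```text
t 13.475 tip bal mm [-115.3   18.9  201.8] rpy [-3.141e+00 -1.000e-03  3.020e+00] F [-0.6  0.5 -1. ] w 0.0005228572549789629
```

View pics/crop4.png

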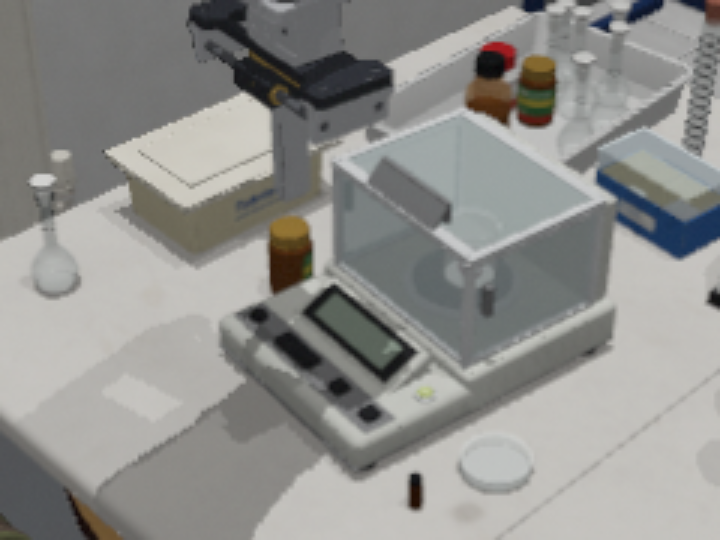

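The cover is shut (ledge at the front rim, crop (410,190)). The keys are up, everything around the balance is undisturbed, and the gripper is clear of it all.

```bash
python3 -c "
from station import hand_in
print(hand_in())"
```

```text
the job is handed in; nothing more can be done
None
```

The cover was slid fully shut against its stop, then the tare key was pressed to its stop (the force peaked at about 17 N) and let up, the arm was withdrawn clear, and the job was handed in at about 13.5 s.

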